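# Gauge-test two caster sleeves and sort them

### The arm

A 7-joint arm with a two-finger parallel gripper is mounted at the origin on the work surface. World frame = base frame: x ahead of the robot, y to its left, z up, the work surface at z = 0. Lengths are in m, angles in rad, forces in N, time in s.
With the tool pointing down it reaches from about 0.425 to 1.025 m from the base axis. Payload 3.6 kg.
Tool frame: the origin (TCP) lies on the centre line of the jaws, within the pads' length; the fingertips stand 22 mm ahead of it and the grasp point (between the pads) lies 3 mm ahead of it; z points along the fingers, y is the line along which they close (so a half turn about z gives the same grasp; the last joint's range is limited). The gripper opens to 85 mm and grips with 20 to 120 N. Pads are 22 mm wide; open, the fingers measure 114 mm over their backs; the gripper's body (76 mm by 85 mm) begins 54 mm behind the grasp point. The pads swing forward as they close: fully open they stand 13 mm farther back than shut.
Start: joints at [1.153, 0.591, 0.048, 1.609, -0.033, 0.943, -0.034], TCP at [0.231, -0.687, 0.253] pointing down, gripper open.
Joint ranges: [-2.69, 2.69], [-0.47, 2.24], [-1.27, 1.36], [0.19, 2.51], [-1.53, 4.68], [0.08, 2.07], [-3.09, 3.09]. Speed limits (rad/s): [2.57, 2.57, 3.14, 3.14, 3.14, 3.14, 3.14].

### API

Orientations are given as a unit quaternion [w, x, y, z].
In Python, from bench import arm gives the robot as it stands.
- The arm moves only by the shell command python3 -m jog 'ROWS' [FORCE]. ROWS is JSON, a list of rows, each a list of 7 numbers: the closure, from -1 (fully open) to 1 (shut), then the shift along the tool's x, y, z scaled (see below), then the turn, a rotation vector about the tool's x, y, z scaled (see below). A call has 1 to 10 rows; each row is the pose to reach, as a shift and turn from the pose commanded when the call began, along the tool's axes at that moment, turning the shorter way round; what a row does not reach only later rows make up. The controller multiplies each number of a shift by 400 mm and each number of a turn by 180 degrees. A row lasts 1/10 s, in which the tool goes at most 50 mm and 8.59 degrees, less where a joint would pass 70% of its speed; a pose out of reach is approached as far as the arm can. A call with a number of a shift or a turn outside -1 to 1 is refused whole. A call with a gripper value outside its range is refused whole. The fingers move at their own pace and stop on an object; FORCE is the grip in N (left out, the last holds). Time passes only in rows, so rows that repeat a pose let the fingers close. It gives the time, the measured TCP pose, the force, the opening and the grip force at its end, in the units of the state.
- arm.state(): the state, without advancing time (a new reading comes with each control period).
- arm.capture(name): name is "scene" or "top" or "wrist"; returns (picture, depth): 384x512x3 uint8, blue, green, red; 384x512 float32, m along the optical axis (not along the pixel's ray), 0 where there is no reading.
- arm.camera_params(name): a dict with "fx", "fy", "cx", "cy" (pixels), "rvec" (rotation vector, rad) and "tvec" (3), from world to camera coordinates, as OpenCV has them; the wrist camera has in their place "tool_from_camera" (4x4, takes a point from camera to tool coordinates, whose origin is the TCP and whose axes are the flange's). Camera axes: x right, y down, z forward; pixel columns grow to the right and rows downward; lengths in m; the calibration is good to about 2 mm. The wrist camera is an equidistant fisheye: a pixel r from the principal point sees the ray r / f radians off the axis. A picture is of the moment at which its call begins: read the wrist's pose just before it. camera_params takes no time and is no camera call.
- arm.close_job(): hands the job in; it is judged then, once.
The state is a dict: "t": time; "qpos": joint angles; "joint_vel": joint speeds; "effort": joint torques, N m; "tcp_pos": TCP position; "orientation": TCP orientation; "wrist_force": force on the tool from outside, world axes, zero at the start; "torque": the same for the moment, N m; "opening": opening from 0.0 (shut) to 1.0 (fully open); "gripper_force": force on a finger pad.
Only numpy, scipy, OpenCV 4.12 (cv2) and the standard library are available. Lean on these libraries where they do the work, as an engineer would, in place of code of your own. Each camera call takes 0.05 s, during which the arm holds its last target. There are 200 camera calls.

### The job

Check the two brass caster sleeves on the upright gauge pin, one at a time: lower a sleeve over the pin, flange down, as far as it will go without forcing it, then stand it upright in the green tray if it went fully home onto the gauge's base, or in the red tray if it stopped part way. Put the first sleeve in its tray before you touch the second, try the second on the pin in the same way, and leave the screwdriver, the wrench and the jar alone.

Things in the scene. Friction and masses are not known exactly. Their poses are not given: they have to be found in the camera images.
- sleeve_1: Brass flanged sleeve standing upright, flange down: 50 mm tall, body 32 mm across, foot flange 44 mm across and 5 mm thick, bore 21 mm at both ends; about 0.18 kg. Round: yaw does not matter. Origin: centre of its underside; z up along the bore. Looks like the other sleeve; only the gauge tells whether its bore is true all the way through.
- sleeve_2: Brass flanged sleeve standing upright, flange down: 50 mm tall, body 32 mm across, foot flange 44 mm across and 5 mm thick, bore 21 mm at both ends; about 0.18 kg. Round: yaw does not matter. Origin: centre of its underside; z up along the bore. Looks like the other sleeve; only the gauge tells whether its bore is true all the way through.
- gauge: Pin gauge fixed to the bench: dark round base 72 mm across, 20 mm thick; at its centre an upright steel pin 18 mm in diameter, 45 mm tall above the base (top 4 mm chamfered). Origin: centre of the base's underside, on the pin's axis, z up. With a true bore a sleeve's origin comes down to 20 mm above this origin (on the base); with a narrow spot inside it stops at about 41 mm.
- tray_pass: Green plastic tray fixed to the bench, 124 mm square outside, 116 mm inside, floor 4 mm thick, rim 18 mm high above the bench, walls 4 mm. Origin: centre of its underside; x and y along its sides, z up. For sleeves that go fully home on the gauge.
- tray_reject: Red plastic tray fixed to the bench, 124 mm square outside, 116 mm inside, floor 4 mm thick, rim 18 mm high above the bench, walls 4 mm. Origin: centre of its underside; x and y along its sides, z up. For sleeves that stop part way down the gauge.
- screwdriver: Screwdriver lying on the bench, about 200 mm long, to the robot's right. Origin: on its underside near its middle, x along the tool. A bystander: leave it where it is.
- wrench: Steel wrench lying on the bench beyond the gauge, about 180 mm long. Origin: on its underside near its middle, x along the tool. A bystander: leave it where it is.
- jar: Closed blue jar with a white cap, 52 mm across, 65 mm tall, beyond the trays. Origin: centre of its underside. A bystander: leave it where it is.
Mind the look-alikes: they are no part of the job. Several things have the shape of the tray_pass; the one meant has the colours described above.

How it is judged:
By the outcome, as a careful person would: the job done as asked, in the order asked, and still so for the second after the job is handed in, with the robot touching nothing.
It also fails if it takes over 61 s, if anything falls off the work surface, if the arm or the gripper's body presses on something with over 40 N, if the wrist force passes 120 N, or if a joint passes its speed limit or range.

## Working session

There is one attempt and no reset: what is moved stays moved. The work goes in short steps, Python scripts to look and compute and a shell command to move; the robot and the scene stay as the last step left them, time stands still between calls to the robot, and variables do not carry over. Pictures are saved under pics/ and viewed, at most 10 in all, crops included, and the job is handed in when it is done.

```bash
ls; mkdir -p pics; cat > h.py <<'E'
import numpy as np, cv2
from bench import arm
from scipy.spatial.transform import Rotation as R
def cam(n):
    p=arm.camera_params(n); M=cv2.Rodrigues(np.array(p['rvec'],float))[0]
    return p,M,np.array(p['tvec'],float).ravel()
def ray(n,u,v):
    p,M,t=cam(n); d=M.T@np.array([(u-p['cx'])/p['fx'],(v-p['cy'])/p['fy'],1.]); return -M.T@t,d
def plane(n,u,v,z):
    o,d=ray(n,u,v); return o+d*(z-o[2])/d[2]
def cloud(n,dep):
    p,M,t=cam(n); v,u=np.mgrid[:384,:512]
    P=np.stack([(u-p['cx'])/p['fx']*dep,(v-p['cy'])/p['fy']*dep,dep],-1)
    return (P-t)@M
def toolq():
    s=arm.state(); w,x,y,z=s['orientation']; return np.array(s['tcp_pos']),R.from_quat([x,y,z,w])
E
python3 - <<'E'
from h import *
for n in('scene','top'):
    im,d=arm.capture(n); np.savez(f'{n}0.npz',im=im,d=d); cv2.imwrite(f'pics/{n}0.png',im)
    p=arm.camera_params(n); o,_=ray(n,0,0); print(n,p,o)
print(arm.state()); print(arm.camera_params('wrist'))
p,r=toolq(); print(r.as_matrix().round(3))
E
```

```text
pics
scene {'fx': 367.91853658682453, 'fy': 367.91853658682453, 'cx': 253.07394039104372, 'cy': 191.8583678211062, 'rvec': array([ 2.19336687,  1.17917251, -0.45248579]), 'tvec': array([-0.24193432, -0.2949955 ,  1.35718307])} [ 1.06383139 -0.39136502  0.83821038]
top {'fx': 371.3888951145214, 'fy': 371.3888951145214, 'cx': 257.8128245322268, 'cy': 188.81302105460608, 'rvec': array([ 2.18862916, -2.16584157,  0.0804419 ]), 'tvec': array([-0.04929371,  0.50835231,  0.93584711])} [ 0.43211711 -0.0505919   0.97333294]
{'t': 0.1, 'qpos': array([ 1.15347165,  0.59205027,  0.04831819,  1.60967952, -0.03329451,
        0.9426976 , -0.03370384]), 'joint_vel': array([-0.00140054, -0.00178035, -0.00065972, -0.00240319,  0.00089694,
       -0.00047022, -0.00088875]), 'effort': array([ 3.97560652e-03, -5.50004339e+01,  1.55263234e+00, -1.98827416e+01,
        9.69925983e-03,  3.76555952e-03,  2.82209839e-05]), 'tcp_pos': array([ 0.23047382, -0.68666112,  0.25224448]), 'orientation': array([-9.89425322e-04,  9.86914774e-01,  1.61239569e-01, -2.26039602e-04]), 'wrist_force': array([-1.0744002,  0.5106916,  0.4562634]), 'torque': array([ 0.01530451, -0.03987416,  0.02809027]), 'gripper_force': 0.0, 'opening': 0.9992104534233238}
{'fx': 297.3186396354542, 'fy': 297.3186396354542, 'cx': 257.3156784414883, 'cy': 191.22369901727728, 'tool_from_camera': array([[ 7.97086173e-04, -9.48088456e-01, -3.18005731e-01,
         8.03468996e-02],
       [ 9.99999597e-01,  8.87108055e-04, -1.38271263e-04,
         2.56999078e-04],
       [ 4.13198834e-04, -3.18005493e-01,  9.48088781e-01,
        -1.19549001e-01],
       [ 0.00000000e+00,  0.00000000e+00,  0.00000000e+00,
         1.00000000e+00]])}
[[ 0.948  0.318 -0.001]
 [ 0.318 -0.948  0.002]
 [-0.    -0.002 -1.   ]]
```

View pics/scene0.png

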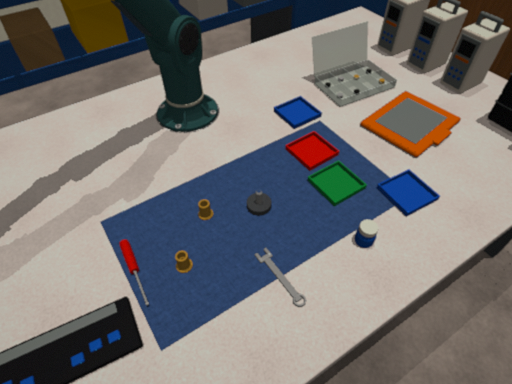

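View pics/top0.png

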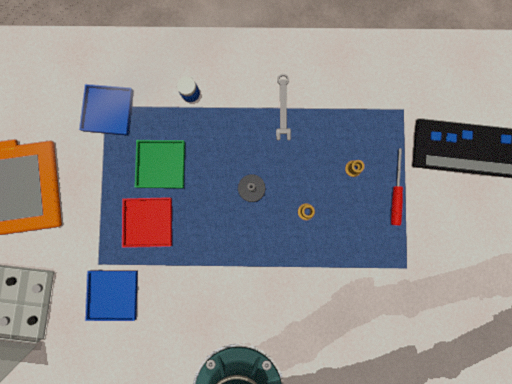

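The scene view shows brass sleeves at (205,209) and (183,261), the gauge at (259,203), the red tray at (312,150) and the green tray at (337,183). Blue look-alike trays sit at (298,111) and (408,192).
In the top view the sleeves are at (307,212) and (355,168), the gauge at (251,188), green at (160,164), red at (147,222), and the blue look-alikes at (106,110) and (111,295).
Candidates by description: I choose green (160,164) and red (147,222), not the blue trays. The orange tablet at (25,185) and the screwdriver at (397,205) are not brass.

```bash
cat > m.py <<'E'
from h import *
def closest(o1,d1,o2,d2):
    d1=d1/np.linalg.norm(d1);d2=d2/np.linalg.norm(d2)
    s,t=np.linalg.lstsq(np.c_[d1,-d2],o2-o1,rcond=None)[0]; a,b=o1+s*d1,o2+t*d2
    return (a+b)/2,np.linalg.norm(a-b)
for n in('scene','top'):
    z=np.load(n+'0.npz'); im,d=z['im'],z['d']; h=cv2.cvtColor(im,cv2.COLOR_BGR2HSV); C=cloud(n,d)
    W=(C[...,0]>.3)&(C[...,0]<.85)&(abs(C[...,1])<.45)&(d>0)
    masks={'brass':cv2.inRange(h,(12,90,60),(28,255,255)),'green':cv2.inRange(h,(50,120,40),(75,255,255)),
     'red':cv2.inRange(h,(0,150,60),(6,255,255))|cv2.inRange(h,(174,150,60),(180,255,255))}
    g=cv2.inRange(h,(0,0,0),(180,90,130)) ; masks['gauge']=g
    for k,m in masks.items():
        m=(m>0)&W
        if k=='gauge': m&=(C[...,2]>.012)&(np.hypot(C[...,0]-.47,C[...,1]+.03)<.2)
        m=cv2.morphologyEx(m.astype(np.uint8),cv2.MORPH_CLOSE,np.ones((5,5)))
        for c in cv2.findContours(m,cv2.RETR_EXTERNAL,cv2.CHAIN_APPROX_NONE)[0]:
            if cv2.contourArea(c)<60: continue
            mm=np.zeros_like(m); cv2.drawContours(mm,[c],-1,1,-1); P=C[(mm>0)&(d>0)]
            print(n,k,'pix',c[:,0].mean(0).round(1),'area',cv2.contourArea(c),'zpc',np.percentile(P[:,2],[2,25,50,75,98]).round(4))
            if k in('green','red'):
                q=np.array([plane(n,*p,.018)[:2] for p in c[:,0]],np.float32); r=cv2.minAreaRect(q)
                print('   rect',np.round(r[0],4),np.round(r[1],4),round(r[2],1))
            elif k=='brass':
                T=P[P[:,2]>np.percentile(P[:,2],98)-.006]; (cx,cy),rr=cv2.minEnclosingCircle(T[:,:2].astype(np.float32))
                print('   top circ',round(cx,4),round(cy,4),round(rr,4),'mean',T.mean(0).round(4),len(T))
            else:
                B=P[(P[:,2]>.015)&(P[:,2]<.025)];(cx,cy),rr=cv2.minEnclosingCircle(B[:,:2].astype(np.float32))
                T=P[P[:,2]>.055]; print('   base',round(cx,4),round(cy,4),round(rr,4),'pin',T.mean(0) if len(T) else None,len(T))
z={n:np.load(n+'0.npz')['im'] for n in('scene','top')}
a=cv2.resize(z['scene'][180:280,165:285],None,fx=3.2,fy=3.2,interpolation=cv2.INTER_NEAREST)
b=cv2.resize(z['top'][140:240,240:370],None,fx=3.2,fy=3.2,interpolation=cv2.INTER_NEAREST)
cv2.imwrite('pics/crop0.png',np.hstack([a,b])[:, :800])
E
python3 m.py
```

```text
scene brass pix [182.9 261.3] area 264.0 zpc [0.0024 0.0074 0.0296 0.0465 0.0526]
   top circ 0.5687 -0.2915 0.017 mean [ 0.5699 -0.2939  0.0505] 71
scene brass pix [204.5 209.6] area 206.5 zpc [0.0023 0.0093 0.0314 0.0449 0.0523]
   top circ 0.4548 -0.1683 0.0154 mean [ 0.4554 -0.1693  0.0503] 51
scene green pix [335.9 182.3] area 1346.5 zpc [0.002  0.0045 0.0059 0.0094 0.0202]
   rect [0.5768 0.2085] [0.1284 0.1316] 0.1
scene red pix [128.8 256.6] area 279.5 zpc [0.0076 0.0224 0.0245 0.0261 0.0285]
   rect [ 0.4731 -0.4024] [0.0236 0.1087] 85.5
scene red pix [311.9 149.9] area 1101.5 zpc [0.0018 0.0046 0.0061 0.0103 0.0206]
   rect [0.4266 0.2372] [0.133  0.1337] 1.5
scene gauge pix [258.5 202.1] area 384.5 zpc [0.0147 0.02   0.0214 0.023  0.0634]
   base 0.5139 -0.028 0.0365 pin [ 0.51646408 -0.02791917  0.06187238] 26
top brass pix [305.6 211.5] area 192.0 zpc [-0.002   0.0038  0.0114  0.0493  0.0519]
   top circ 0.4531 -0.1682 0.0157 mean [ 0.4528 -0.1682  0.0501] 73
top brass pix [354.2 167.4] area 219.5 zpc [0.0005 0.0057 0.0289 0.0477 0.0519]
   top circ 0.5676 -0.2926 0.016 mean [ 0.5674 -0.2923  0.0495] 74
top green pix [159.5 163.8] area 2233.0 zpc [0.0007 0.0031 0.0045 0.0062 0.0195]
   rect [0.5727 0.2122] [0.1233 0.1267] 0.5
top red pix [146.5 222.2] area 2309.0 zpc [0.0005 0.0032 0.0045 0.0062 0.0197]
   rect [0.4211 0.2411] [0.1234 0.1264] 1.7
top red pix [396.7 205.7] area 342.5 zpc [0.0016 0.0204 0.0231 0.025  0.028 ]
   rect [ 0.4706 -0.4008] [0.026  0.0983] 85.5
top gauge pix [251.  187.5] area 557.0 zpc [0.0167 0.019  0.0202 0.0215 0.063 ]
   base 0.5128 -0.0258 0.0359 pin [ 0.51174814 -0.02539815  0.06262981] 28
```

View pics/crop0.png

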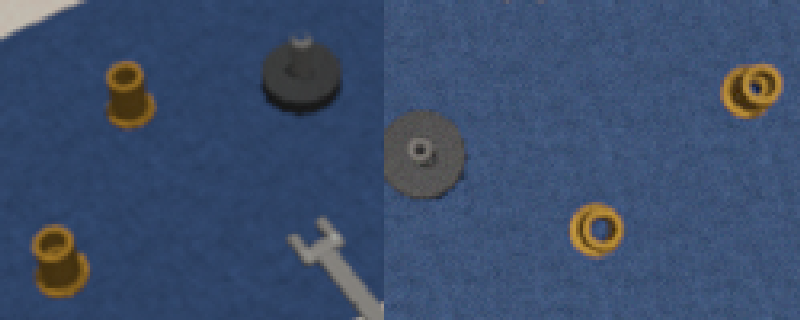

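The crop confirms two identical hollow brass flanged sleeves and the gauge with its light pin at crop (301,45) and (420,152). Heights from both views agree: sleeve top 50 mm, base 20 mm, pin top about 63 mm. I now move above sleeve A at (0.4537, -0.1682), squaring the tool yaw on the way.

```bash
python3 -m jog '[[-1,0.94,-1,0.12,0,0,0.103],[-1,0.94,-1,0.12,0,0,0.103],[-1,0.94,-1,0.12,0,0,0.103],[-1,0.94,-1,0.12,0,0,0.103],[-1,0.94,-1,0.12,0,0,0.103],[-1,0.94,-1,0.12,0,0,0.103],[-1,0.94,-1,0.12,0,0,0.103],[-1,0.94,-1,0.12,0,0,0.103],[-1,0.94,-1,0.12,0,0,0.103],[-1,0.94,-1,0.12,0,0,0.103]]' 40
cat >> h.py <<'E'
def go(x,y,z):
    p,r=toolq(); d=r.inv().apply(np.array([x,y,z])-p); e=r.as_matrix()
    tgt=R.from_matrix(np.diag([1,-1,-1.])); rv=(r.inv()*tgt).as_rotvec()/np.pi
    print('at',p.round(4),'shift',(d/.4).round(4),'mm',(d*1000).round(1),'turn',rv.round(4)); return d/.4
E
python3 -c "
from h import *; go(.4537,-.1682,.2)"
```

```text
t: 1.1
tcp_pos: [0.439, -0.2328, 0.2095]
orientation: [-0.0, 1.0, -0.0, -0.0]
wrist_force: [-0.1, -0.4, -0.3]
opening: 1.002
gripper_force: 0.0
at [ 0.439  -0.2328  0.2095] shift [ 0.0368 -0.1615  0.0238] mm [ 14.7 -64.6   9.5] turn [-0.  0. -0.]
```

```bash
python3 -m jog '[[-1,0.037,-0.16,0.024,0,0,0],[-1,0.037,-0.16,0.024,0,0,0],[-1,0.037,-0.16,0.024,0,0,0],[-1,0.037,-0.16,0.024,0,0,0]]'
cat >> h.py <<'E'
def wray(u,v,p=None,r=None):
    c=arm.camera_params('wrist'); T=np.array(c['tool_from_camera'])
    if p is None: p,r=toolq()
    a=(u-c['cx'])/c['fx']; b=(v-c['cy'])/c['fy']; th=np.hypot(a,b); k=np.sin(th)/th if th>1e-9 else 1
    dc=np.array([a*k,b*k,np.cos(th)]); return p+r.apply(T[:3,3]),r.apply(T[:3,:3]@dc)
def wplane(u,v,z,p=None,r=None):
    o,d=wray(u,v,p,r); return o+d*(z-o[2])/d[2]
def wpix(P,p,r):
    c=arm.camera_params('wrist'); T=np.array(c['tool_from_camera'])
    q=T[:3,:3].T@(r.inv().apply(np.array(P)-p)-T[:3,3]); th=np.arctan2(np.hypot(*q[:2]),q[2]); n=np.hypot(*q[:2])
    return np.array([c['cx']+c['fx']*th*q[0]/n,c['cy']+c['fy']*th*q[1]/n])
def wlook(tag):
    p,r=toolq(); im,d=arm.capture('wrist'); np.savez(tag+'.npz',im=im,d=d,p=p,q=r.as_quat()); cv2.imwrite(f'pics/{tag}.png',im); return im,d,p,r
E
python3 - <<'E'
from h import *
im,d,p,r=wlook('w1'); print(p)
for P in([.4537,-.1682,.05],[.513,-.0265,.065],[.568,-.292,.05]): print(wpix(P,p,r))
E
```

```text
t: 1.5
tcp_pos: [0.4532, -0.1712, 0.2001]
orientation: [0.0, 1.0, 0.0, -0.0]
wrist_force: [-0.7, -0.1, 0.3]
opening: 1.001
gripper_force: 0.0
[ 0.45317452 -0.17121868  0.20008622]
[253.33518289 180.63395623]
[102.01476144 125.43555338]
[385.15071155  65.44004658]
```

View pics/w1.png

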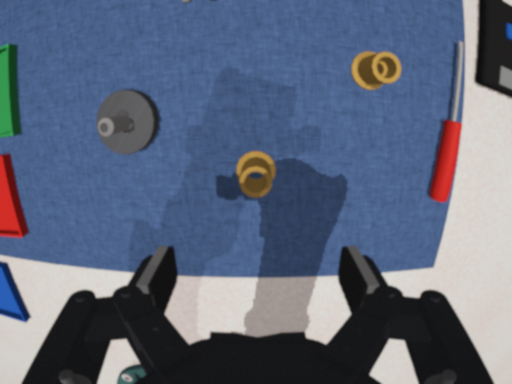

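The wrist view shows sleeve A with its top ring near (256,183), the gauge pin top near (106,126), sleeve B at (385,68) and the screwdriver at (448,160). The predictions were within 4 px.

```bash
cat > wm.py <<'E'
import sys
from h import *
def wcloud(d,p,r):
    c=arm.camera_params('wrist'); T=np.array(c['tool_from_camera']); v,u=np.mgrid[:384,:512]
    a=(u-c['cx'])/c['fx']; b=(v-c['cy'])/c['fy']; th=np.hypot(a,b)+1e-9; k=np.tan(th)/th
    P=np.stack([a*k*d,b*k*d,d],-1)@T[:3,:3].T+T[:3,3]; return r.apply(P.reshape(-1,3)).reshape(P.shape)+p
def circ(m,z,p,r,C):
    m=cv2.morphologyEx(m.astype(np.uint8),cv2.MORPH_CLOSE,np.ones((3,3)))
    for c in cv2.findContours(m,cv2.RETR_EXTERNAL,cv2.CHAIN_APPROX_NONE)[0]:
        if cv2.contourArea(c)<40: continue
        h=c[:,0]; q=np.array([wplane(*x,z,p,r)[:2] for x in h],np.float32)
        A=np.c_[2*q,np.ones(len(q))]; s=np.linalg.lstsq(A,(q**2).sum(1),rcond=None)[0]
        (ex,ey),er=cv2.minEnclosingCircle(q)
        print('  z',z,'pix',h.mean(0).round(1),'fit',s[:2].round(4),'r',np.sqrt(s[2]+s[0]**2+s[1]**2).round(4),'encl',round(ex,4),round(ey,4),round(er,4))
def run(tag):
    s=np.load(tag+'.npz'); im,d,p,r=s['im'],s['d'],s['p'],R.from_quat(s['q']); C=wcloud(d,p,r); Z=C[...,2]
    h=cv2.cvtColor(im,cv2.COLOR_BGR2HSV); br=cv2.inRange(h,(12,90,60),(28,255,255))>0
    ok=(d>0)&(C[...,0]>.3)&(C[...,0]<.8)&(C[...,1]>-.36)
    print('brass top'); circ(br&(Z>.04)&ok,.05,p,r,C); print(' z',np.percentile(Z[br&(Z>.045)&ok],[10,50,90]).round(4))
    g=(h[...,1]<80)&ok&(np.hypot(C[...,0]-.513,C[...,1]+.0265)<.05)
    print('base'); circ(g&(Z>.012)&(Z<.03),.02,p,r,C)
    print('pin'); circ(g&(Z>.057),.063,p,r,C); t=g&(Z>.057)
    print('  pin cloud',C[t].mean(0).round(4) if t.any() else 0)
if __name__=='__main__': run(sys.argv[1])
E
python3 wm.py w1
```

```text
brass top
  z 0.05 pix [255.3 180.4] fit [ 0.4537 -0.1699] r 0.0154 encl 0.4538 -0.1701 0.0162
  z 0.05 pix [383.8  67.4] fit [ 0.5663 -0.2914] r 0.0157 encl 0.5667 -0.2913 0.0171
 z [0.047  0.0486 0.0497]
base
  z 0.02 pix [125.7 121.3] fit [ 0.5113 -0.0294] r 0.0353 encl 0.5112 -0.0292 0.0366
pin
  z 0.063 pix [106.1 126.6] fit [ 0.5114 -0.0296] r 0.0087 encl 0.511 -0.03 0.0097
  pin cloud [ 0.5115 -0.03    0.0613]
```

```bash
python3 -c "
from h import *; go(.4537,-.1700,.042)"
python3 -m jog '[[-1,0.001,0,0.12,0,0,0],[-1,0.001,0,0.24,0,0,0],[-1,0.001,0,0.33,0,0,0],[-1,0.001,0,0.37,0,0,0],[-1,0.001,0,0.37,0,0,0],[-1,0.001,0,0.37,0,0,0]]'
python3 -c "
from h import *; go(.4537,-.1700,.042)"
```

```text
at [ 0.4531 -0.1722  0.2002] shift [ 0.0016 -0.0057  0.3956] mm [  0.6  -2.3 158.2] turn [ 0.0003  0.     -0.0005]
t: 2.15
tcp_pos: [0.4537, -0.1725, 0.0524]
orientation: [0.0, 1.0, -0.001, 0.0]
wrist_force: [0.0, 0.5, -0.7]
opening: 0.996
gripper_force: 0.0
at [ 0.4537 -0.1725  0.0524] shift [ 0.0001 -0.0063  0.0259] mm [ 0.  -2.5 10.3] turn [ 0.0003 -0.     -0.0008]
```

```bash
python3 -m jog '[[-1,0,-0.006,0.026,0,0,0],[-1,0,-0.006,0.026,0,0,0],[0.2,0,-0.006,0.026,0,0,0],[0.8,0,-0.006,0.026,0,0,0],[1,0,-0.006,0.026,0,0,0],[1,0,-0.006,0.026,0,0,0],[1,0,-0.006,0.026,0,0,0],[1,0,-0.006,0.026,0,0,0]]' 45
python3 -m jog '[[1,0,0,-0.005,0,0,0],[1,0,0,-0.01,0,0,0],[1,0,0,-0.05,0,0,0],[1,0,0,-0.12,0,0,0],[1,0,0,-0.18,0,0,0],[1,0,0,-0.2,0,0,0],[1,0,0,-0.2,0,0,0]]'
python3 - <<'E'
from h import *
im,d,p,r=wlook('w2'); print(p, arm.state()['wrist_force'])
from wm import run; run('w2')
E
```

```text
t: 2.95
tcp_pos: [0.454, -0.1684, 0.0423]
orientation: [0.0, 1.0, -0.0, 0.0]
wrist_force: [-0.6, 0.4, 5.1]
opening: 0.364
gripper_force: 44.1
t: 3.65
tcp_pos: [0.4543, -0.1684, 0.1225]
orientation: [0.0, 1.0, 0.0, 0.001]
wrist_force: [-0.7, 1.6, -2.6]
opening: 0.368
gripper_force: 45.0
[ 0.45425821 -0.16839431  0.12250904] [ 0.21042829  0.264778   -2.91515593]
brass top
  z 0.05 pix [257.1 253.8] fit [ 0.4165 -0.1692] r 0.0368 encl 0.4165 -0.1694 0.0458
  z 0.05 pix [427.7  63.1] fit [ 0.566 -0.29 ] r 0.0162 encl 0.5663 -0.2899 0.0175
 z [0.0495 0.1122 0.1291]
base
  z 0.02 pix [ 92.3 132.3] fit [ 0.5119 -0.0321] r 0.0322 encl 0.5113 -0.0304 0.0369
pin
  z 0.063 pix [ 60.9 141.7] fit [ 0.5118 -0.0305] r 0.0082 encl 0.5117 -0.0306 0.0099
  pin cloud [ 0.5119 -0.0309  0.0612]
```

View pics/w2.png

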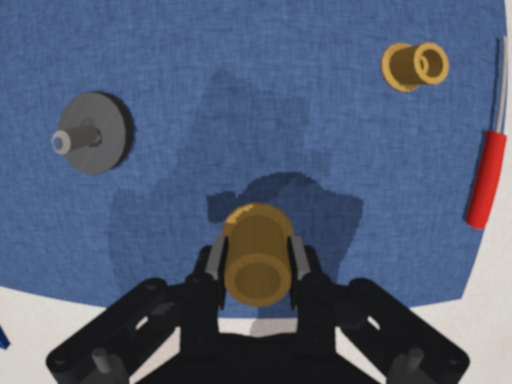

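Sleeve A is held between the pads (257,265), and the gauge pin top is visible at (61,142). I move to just beside the gauge for a closer relative measurement.

```bash
python3 -m jog '[[1,0.05,-0.07,0,0,0,0],[1,0.1,-0.14,0,0,0,0],[1,0.14,-0.19,0,0,0,0],[1,0.144,-0.21,0,0,0,0],[1,0.144,-0.21,0,0,0,0],[1,0.144,-0.21,0,0,0,0]]'
cat > hand.py <<'E'
from h import *
from wm import *
import sys
def hand(tag):
    s=np.load(tag+'.npz'); im,d,p,r=s['im'],s['d'],s['p'],R.from_quat(s['q']); C=wcloud(d,p,r); Z=C[...,2]
    h=cv2.cvtColor(im,cv2.COLOR_BGR2HSV); br=(cv2.inRange(h,(10,80,30),(30,255,255))>0)&(d>0)
    t=br&(np.hypot(C[...,0]-p[0],C[...,1]-p[1])<.04)
    zt=np.percentile(Z[t],95); print('tcp',p.round(4),'hand top z',zt.round(4),'rel',(zt-p[2]).round(4)); circ(t&(Z>zt-.006),zt-.001,p,r,C)
    v,u=np.nonzero(t&(Z>zt-.004)); q=C[v,u]; print('  mean top',q.mean(0).round(4),'mid',(q.min(0)+q.max(0))/2, 'ext',np.ptp(q,0))
if __name__=='__main__': hand(sys.argv[1])
E
python3 - <<'E'
from h import *
im,d,p,r=wlook('w3')
from hand import *; hand('w3'); run('w3')
E
```

```text
t: 4.3
tcp_pos: [0.5095, -0.0852, 0.1208]
orientation: [0.0, 1.0, -0.0, -0.002]
wrist_force: [-0.3, 0.5, -2.5]
opening: 0.362
gripper_force: 45.1
tcp [ 0.5095 -0.0852  0.1208] hand top z 0.1278 rel 0.007
  z 0.12677698017365358 pix [256.9 276. ] fit [ 0.5096 -0.0859] r 0.0161 encl 0.5095 -0.0861 0.017
  mean top [ 0.5099 -0.0859  0.1268] mid [ 0.50860276 -0.08591827  0.12716667] ext [0.03109485 0.031675   0.00677374]
brass top
  z 0.05 pix [257.1 254.3] fit [ 0.4723 -0.0859] r 0.0367 encl 0.4723 -0.0862 0.0454
  z 0.05 pix [498.8 143.3] fit [ 0.5674 -0.287 ] r 0.0168 encl 0.5656 -0.2872 0.0195
 z [0.0816 0.1122 0.1274]
base
  z 0.02 pix [186.7 192.9] fit [ 0.5126 -0.0282] r 0.0353 encl 0.5127 -0.0283 0.0364
pin
  z 0.063 pix [165.9 328.8] fit [0.4115 0.0635] r 0.115 encl 0.3846 0.059 0.1755
  z 0.063 pix [171.5 215.1] fit [ 0.5133 -0.0286] r 0.0089 encl 0.5134 -0.0285 0.0097
  pin cloud [ 0.5178 -0.0495  0.1678]
```

View pics/w3.png

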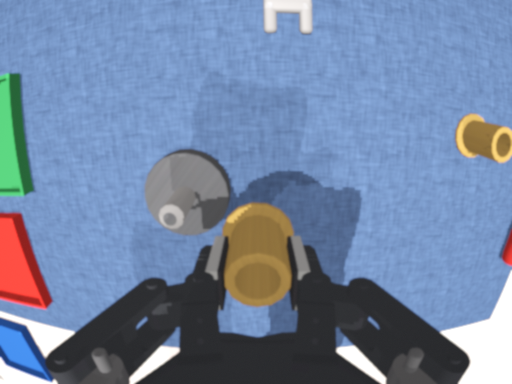

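The held sleeve's rim is centred at (257,276), the pin top at (171,215), the green tray's edge at (15,135) and the red one's at (20,260). The measured shift to the pin is about +3.6 mm in x and +57.4 mm in y.

```bash
python3 -c "
from h import *; go(.513,-.0278,.1208)"; python3 -m jog '[[1,0.009,-0.07,0,0,0,0],[1,0.009,-0.12,0,0,0,0],[1,0.009,-0.143,0,0,0,0],[1,0.009,-0.143,0,0,0,0],[1,0.009,-0.143,0,0,0,0]]'
python3 - <<'E'
from h import *
im,d,p,r=wlook('w4'); from hand import *; hand('w4'); run('w4')
go(.513,-.0278,.1208)
E
```

```text
at [ 0.5095 -0.0857  0.121 ] shift [ 0.0084 -0.1449  0.0004] mm [  3.4 -57.9   0.1] turn [ 0.0002  0.0009 -0.0006]
t: 4.85
tcp_pos: [0.5145, -0.0287, 0.1217]
orientation: [0.001, 1.0, -0.001, -0.0]
wrist_force: [0.4, 0.1, -2.0]
opening: 0.366
gripper_force: 45.2
tcp [ 0.5145 -0.0287  0.1217] hand top z 0.1287 rel 0.0069
  z 0.12767348103265377 pix [257.  275.5] fit [ 0.5146 -0.0293] r 0.0161 encl 0.5148 -0.0293 0.0171
  mean top [ 0.5149 -0.0294  0.1277] mid [ 0.51342275 -0.02935061  0.12818018] ext [0.03165511 0.03163039 0.00697435]
brass top
  z 0.05 pix [257.3 254.2] fit [ 0.4772 -0.0294] r 0.0369 encl 0.4771 -0.0298 0.0456
 z [0.0833 0.115  0.1283]
base
  z 0.02 pix [253.8 191.4] fit [ 0.5172 -0.0268] r 0.0303 encl 0.513 -0.0271 0.0358
pin
  z 0.063 pix [244.2 327.4] fit [ 0.3562 -0.0221] r 0.1208 encl 0.3142 -0.014 0.1962
  pin cloud [ 0.523  -0.0258  0.17  ]
at [ 0.5146 -0.0289  0.1218] shift [-0.004  -0.0028  0.0024] mm [-1.6 -1.1  1. ] turn [ 0.0003  0.0001 -0.0007]
```

```bash
python3 -m jog '[[1,-0.004,-0.004,0,0,0,0],[1,-0.004,-0.004,0.015,0,0,0],[1,-0.004,-0.004,0.025,0,0,0],[1,-0.004,-0.004,0.03,0,0,0],[1,-0.004,-0.004,0.035,0,0,0],[1,-0.004,-0.004,0.04,0,0,0],[1,-0.004,-0.004,0.04,0,0,0]]'
python3 -c "
from h import *; go(.513,-.0278,.1)"; 
```

```text
t: 5.6
tcp_pos: [0.5133, -0.0255, 0.1055]
orientation: [0.0, 1.0, 0.0, -0.0]
wrist_force: [0.1, -0.1, -2.4]
opening: 0.365
gripper_force: 45.2
at [ 0.5133 -0.0255  0.1055] shift [-0.0007  0.0058  0.0136] mm [-0.3  2.3  5.5] turn [0.     0.0002 0.0001]
```

```bash
python3 -m jog '[[1,0,0.004,0,0,0,0],[1,0,0.004,0,0,0,0],[1,0,0.004,0.005,0,0,0],[1,0,0.004,0.01,0,0,0],[1,0,0.004,0.01,0,0,0]]'
python3 -c "
from h import *; go(.513,-.0278,.1)"; 
```

```text
t: 6.1
tcp_pos: [0.5132, -0.027, 0.1015]
orientation: [-0.0, 1.0, 0.0, -0.0]
wrist_force: [-0.7, 1.4, -2.1]
opening: 0.368
gripper_force: 45.2
at [ 0.5132 -0.027   0.1015] shift [-0.0005  0.002   0.0037] mm [-0.2  0.8  1.5] turn [-0.      0.0002  0.0001]
```

```bash
python3 -m jog '[[1,0,0,0.007,0,0,0],[1,0,0,0.014,0,0,0],[1,0,0,0.021,0,0,0],[1,0,0,0.028,0,0,0],[1,0,0,0.028,0,0,0]]'
python3 -c "
from h import *; go(.513,-.0278,.083)"; 
```

```text
t: 6.6
tcp_pos: [0.5131, -0.027, 0.0901]
orientation: [-0.0, 1.0, 0.0, -0.0]
wrist_force: [0.5, 0.1, -2.8]
opening: 0.365
gripper_force: 45.2
at [ 0.5131 -0.027   0.0901] shift [-0.0002  0.0019  0.0176] mm [-0.1  0.8  7.1] turn [-0.      0.0003  0.0001]
```

No side force, so the sleeve is on the pin. I step gently through the 83 mm level, where a narrow bore would stop it.

```bash
python3 -m jog '[[1,0,0,0.005,0,0,0],[1,0,0,0.01,0,0,0],[1,0,0,0.014,0,0,0],[1,0,0,0.018,0,0,0],[1,0,0,0.02,0,0,0],[1,0,0,0.02,0,0,0]]'
python3 -m jog '[[1,0,0,0.003,0,0,0],[1,0,0,0.006,0,0,0],[1,0,0,0.006,0,0,0]]'
```

```text
t: 7.2
tcp_pos: [0.5133, -0.0271, 0.0824]
orientation: [0.0, 1.0, 0.0, -0.0]
wrist_force: [0.8, -0.1, -2.4]
opening: 0.369
gripper_force: 45.2
t: 7.5
tcp_pos: [0.5133, -0.0271, 0.08]
orientation: [0.0, 1.0, 0.0, -0.0]
wrist_force: [0.3, 0.5, -2.4]
opening: 0.361
gripper_force: 45.2
```

```bash
python3 -m jog '[[1,0,0,0.007,0,0,0],[1,0,0,0.014,0,0,0],[1,0,0,0.021,0,0,0],[1,0,0,0.028,0,0,0],[1,0,0,0.033,0,0,0],[1,0,0,0.033,0,0,0]]'
python3 -m jog '[[1,0,0,0.005,0,0,0],[1,0,0,0.007,0,0,0],[1,0,0,0.007,0,0,0]]'
```

```text
t: 8.1
tcp_pos: [0.5131, -0.0271, 0.0666]
orientation: [0.0, 1.0, 0.0, -0.0]
wrist_force: [0.1, 0.8, -2.5]
opening: 0.366
gripper_force: 45.2
t: 8.4
tcp_pos: [0.5134, -0.0271, 0.0641]
orientation: [-0.0, 1.0, 0.0, -0.0]
wrist_force: [-0.5, 0.5, -3.0]
opening: 0.366
gripper_force: 45.2
```

```bash
python3 -m jog '[[1,0,0,0.003,0,0,0],[1,0,0,0.005,0,0,0],[1,0,0,0.005,0,0,0]]'
python3 -m jog '[[1,0,0,0.002,0,0,0],[1,0,0,0.002,0,0,0],[1,0,0,0.002,0,0,0]]'
```

```text
t: 8.7
tcp_pos: [0.5135, -0.0271, 0.0624]
orientation: [-0.0, 1.0, 0.0, 0.0]
wrist_force: [-0.8, 0.3, 1.0]
opening: 0.366
gripper_force: 45.5
t: 9.0
tcp_pos: [0.5134, -0.0271, 0.0623]
orientation: [-0.0, 1.0, 0.0, 0.0]
wrist_force: [-1.9, 0.9, 8.9]
opening: 0.362
gripper_force: 46.2
```

Sleeve A went fully home: it came down to TCP 62.3 mm (origin about 20 mm) and carried weight only there. It belongs in the green tray. I lift it and carry it over.

```bash
python3 -m jog '[[1,0,0,-0.03,0,0,0],[1,0,0,-0.07,0,0,0],[1,0,0,-0.12,0,0,0],[1,0,0,-0.17,0,0,0],[1,0,0,-0.19,0,0,0],[1,0,0,-0.19,0,0,0]]'
python3 -m jog '[[1,0.02,-0.08,0,0,0,0],[1,0.05,-0.19,0,0,0,0],[1,0.07,-0.3,0,0,0,0],[1,0.08,-0.41,0,0,0,0],[1,0.09,-0.52,0,0,0,0],[1,0.09,-0.58,0,0,0,0],[1,0.09,-0.6,0,0,0,0],[1,0.09,-0.6,0,0,0,0]]'
python3 - <<'E'
from h import *
from wm import wcloud
im,d,p,r=wlook('w5'); from hand import *; hand('w5')
h=cv2.cvtColor(im,cv2.COLOR_BGR2HSV); C=wcloud(d,p,r)
for k,m in {'green':cv2.inRange(h,(50,120,40),(75,255,255)),'red':cv2.inRange(h,(0,150,60),(6,255,255))|cv2.inRange(h,(174,150,60),(180,255,255))}.items():
    m=(m>0)&(d>0)&(C[...,2]<.05); q=C[m&(C[...,2]>.012)][:,:2].astype(np.float32); rr=cv2.minAreaRect(q)
    print(k,np.round(rr[0],4),np.round(rr[1],4),round(rr[2],1),'floor z',np.median(C[m][:,2]).round(4),'rim',np.percentile(C[m][:,2],98).round(4))
E
```

```text
t: 9.6
tcp_pos: [0.5141, -0.0271, 0.1385]
orientation: [-0.0, 1.0, 0.0, 0.001]
wrist_force: [-0.0, -0.3, -2.4]
opening: 0.363
gripper_force: 45.3
t: 10.4
tcp_pos: [0.5484, 0.214, 0.1362]
orientation: [0.0, 1.0, 0.002, -0.001]
wrist_force: [0.0, -0.5, -3.2]
opening: 0.366
gripper_force: 45.4
tcp [0.5484 0.214  0.1362] hand top z 0.1431 rel 0.0069
  z 0.14213358908020665 pix [257.1 275.5] fit [0.5483 0.2133] r 0.0163 encl 0.5483 0.2133 0.0172
  mean top [0.5487 0.2133 0.1422] mid [0.54739822 0.21326413 0.14293774] ext [0.03115968 0.03164464 0.00755296]
green [0.572  0.2131] [0.1234 0.1236] 90.0 floor z 0.0032 rim 0.0176
red [0.4333 0.2423] [0.1264 0.0958] 89.6 floor z 0.0034 rim 0.0176
```

View pics/w5.png

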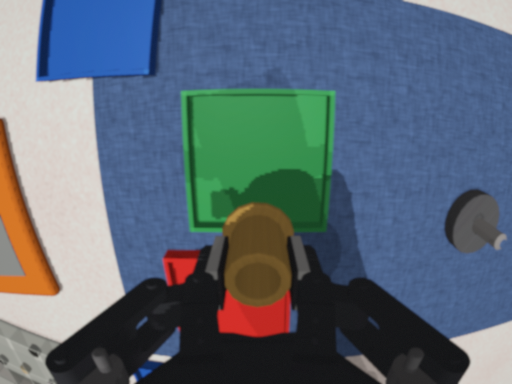

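The sleeve is held at (257,265) over the lower half of the green tray, which spans (181,90) to (335,232). The blue look-alike sits upper left and red is beneath the gripper. Tray centre is (0.572, 0.213), so the sleeve is clear of the walls and I lower it.

```bash
python3 -m jog '[[1,0,0,0.06,0,0,0],[1,0,0,0.13,0,0,0],[1,0,0,0.18,0,0,0],[1,0,0,0.205,0,0,0],[1,0,0,0.214,0,0,0],[1,0,0,0.214,0,0,0]]'
python3 -m jog '[[1,0,0,0.006,0,0,0],[1,0,0,0.009,0,0,0],[1,0,0,0.009,0,0,0]]'
```

```text
t: 11.05
tcp_pos: [0.5496, 0.2116, 0.0517]
orientation: [0.0, 1.0, -0.001, -0.0]
wrist_force: [-0.1, -0.1, -1.8]
opening: 0.365
gripper_force: 45.4
t: 11.35
tcp_pos: [0.5496, 0.2131, 0.0486]
orientation: [-0.0, 1.0, 0.0, 0.0]
wrist_force: [0.9, 0.4, -2.4]
opening: 0.368
gripper_force: 45.4
```

```bash
python3 -m jog '[[1,0,0,0.004,0,0,0],[1,0,0,0.006,0,0,0],[1,0,0,0.006,0,0,0]]'; python3 -m jog '[[1,0,0,0.001,0,0,0],[1,0,0,0.001,0,0,0]]'
```

```text
t: 11.65
tcp_pos: [0.5495, 0.2131, 0.0463]
orientation: [-0.0, 1.0, 0.0, 0.0]
wrist_force: [-0.4, 0.3, 3.3]
opening: 0.361
gripper_force: 45.9
t: 11.85
tcp_pos: [0.5495, 0.2132, 0.0463]
orientation: [-0.0, 1.0, 0.0, 0.0]
wrist_force: [-1.4, -0.3, 6.9]
opening: 0.365
gripper_force: 46.3
```

```bash
python3 -m jog '[[0,0,0,0,0,0,0],[-0.3,0,0,0,0,0,0],[-0.3,0,0,0,0,0,0],[-0.3,0,0,0,0,0,0],[-0.3,0,0,-0.05,0,0,0],[-0.3,0,0,-0.15,0,0,0],[-0.3,0,0,-0.27,0,0,0],[-0.3,0,0,-0.3,0,0,0],[-0.3,0,0,-0.3,0,0,0]]'
python3 - <<'E'
from h import *
from wm import *
im,d,p,r=wlook('w6'); C=wcloud(d,p,r); Z=C[...,2]
h=cv2.cvtColor(im,cv2.COLOR_BGR2HSV); br=cv2.inRange(h,(12,90,60),(28,255,255))>0
circ(br&(Z>.044)&(d>0),.054,p,r,C); print(Z[br&(d>0)].max())
go(.5665,-.2895,.15)
E
```

```text
t: 12.75
tcp_pos: [0.5509, 0.2135, 0.1677]
orientation: [-0.001, 1.0, 0.0, 0.002]
wrist_force: [-0.8, 0.0, -0.7]
opening: 0.656
gripper_force: 0.0
  z 0.054 pix [258.4 195.6] fit [0.5494 0.2122] r 0.0156 encl 0.5495 0.2122 0.0167
0.2465443607593961
at [0.5495 0.2131 0.1658] shift [0.0421 1.2565 0.0387] mm [ 16.8 502.6  15.5] turn [-0.0002 -0.0004  0.0001]
```

Sleeve A stands upright in the green tray at (0.5495, 0.212). Next is sleeve B.

```bash
python3 -m jog '[[-0.3,0.01,0.1,0,0,0,0],[-1,0.02,0.22,0,0,0,0],[-1,0.03,0.34,0,0,0,0],[-1,0.04,0.46,0,0,0,0],[-1,0.04,0.58,0,0,0,0],[-1,0.04,0.7,0,0,0,0],[-1,0.04,0.82,0,0,0,0],[-1,0.04,0.93,0,0,0,0],[-1,0.04,0.98,0,0,0,0],[-1,0.04,1,0,0,0,0]]'
python3 -m jog '[[-1,0,0.1,0,0,0,0],[-1,0,0.2,0.02,0,0,0],[-1,0,0.25,0.04,0,0,0],[-1,0,0.255,0.04,0,0,0],[-1,0,0.255,0.04,0,0,0],[-1,0,0.255,0.04,0,0,0]]'
python3 - <<'E'
from h import *
from wm import *
im,d,p,r=wlook('w7'); print(p); run('w7'); go(.567,-.2905,.052)
E
```

```text
t: 13.8
tcp_pos: [0.5634, -0.1905, 0.1631]
orientation: [0.0, 1.0, -0.003, -0.002]
wrist_force: [-0.8, 0.1, -0.8]
opening: 0.996
gripper_force: 0.0
t: 14.4
tcp_pos: [0.5658, -0.2859, 0.1487]
orientation: [-0.001, 1.0, 0.002, -0.001]
wrist_force: [0.9, -0.4, 0.2]
opening: 0.998
gripper_force: 0.0
[ 0.56581323 -0.28588202  0.14868409]
brass top
  z 0.05 pix [266.9 195.5] fit [ 0.5689 -0.2939] r 0.0155 encl 0.5689 -0.2942 0.0165
 z [0.0471 0.0487 0.0497]
base
  z 0.02 pix [ 39.  229.6] fit [ 0.5146 -0.0338] r 0.034 encl 0.5132 -0.0324 0.0387
pin
  z 0.063 pix [ 16.3 246.8] fit [ 0.5146 -0.0333] r 0.0084 encl 0.5146 -0.0326 0.0104
  pin cloud [ 0.5136 -0.0317  0.061 ]
at [ 0.566 -0.286  0.149] shift [0.0025 0.0117 0.2425] mm [ 1.   4.7 97. ] turn [-0.0007  0.0001  0.0012]
```

```bash
python3 -m jog '[[-1,0.006,0.016,0.05,0,0,0],[-1,0.006,0.016,0.15,0,0,0],[-1,0.006,0.016,0.22,0,0,0],[-1,0.006,0.016,0.24,0,0,0],[-1,0.006,0.016,0.24,0,0,0],[-1,0.006,0.016,0.24,0,0,0]]'
python3 -c "
from h import *; go(.5685,-.2925,.042)"
```

```text
t: 15.05
tcp_pos: [0.5689, -0.2952, 0.0546]
orientation: [0.0, 1.0, 0.001, 0.001]
wrist_force: [-0.3, -0.2, 0.6]
opening: 1.003
gripper_force: 0.0
at [ 0.5689 -0.2952  0.0546] shift [-0.0012 -0.0067  0.0314] mm [-0.5 -2.7 12.6] turn [ 0.0002 -0.0006  0.0004]
```

```bash
python3 -m jog '[[-1,-0.001,-0.006,0.031,0,0,0],[-1,-0.001,-0.006,0.031,0,0,0],[0.2,-0.001,-0.006,0.031,0,0,0],[0.8,-0.001,-0.006,0.031,0,0,0],[1,-0.001,-0.006,0.031,0,0,0],[1,-0.001,-0.006,0.031,0,0,0],[1,-0.001,-0.006,0.031,0,0,0],[1,-0.001,-0.006,0.031,0,0,0]]' 45
python3 -m jog '[[1,0,0,-0.005,0,0,0],[1,0,0,-0.01,0,0,0],[1,0,0,-0.05,0,0,0],[1,0,0,-0.12,0,0,0],[1,0,0,-0.18,0,0,0],[1,0,0,-0.2,0,0,0],[1,0,0,-0.2,0,0,0]]'
python3 -c "
from h import *; go(.513,-.085,.1215)"
```

```text
t: 15.85
tcp_pos: [0.5677, -0.2934, 0.0415]
orientation: [0.0, 1.0, 0.0, 0.0]
wrist_force: [-0.8, -0.2, 4.4]
opening: 0.368
gripper_force: 44.6
t: 16.55
tcp_pos: [0.5683, -0.2935, 0.1227]
orientation: [0.001, 1.0, 0.0, 0.001]
wrist_force: [0.6, -0.2, -1.3]
opening: 0.367
gripper_force: 44.8
at [ 0.5683 -0.2935  0.1227] shift [-0.1381 -0.5212  0.0019] mm [ -55.2 -208.5    0.8] turn [ 0.0004 -0.0009  0.0001]
```

```bash
python3 -m jog '[[1,-0.02,-0.07,0,0,0,0],[1,-0.05,-0.18,0,0,0,0],[1,-0.08,-0.29,0,0,0,0],[1,-0.11,-0.4,0,0,0,0],[1,-0.13,-0.48,0,0,0,0],[1,-0.138,-0.52,0,0,0,0],[1,-0.138,-0.52,0,0,0,0],[1,-0.138,-0.52,0,0,0,0]]'
python3 - <<'E'
from h import *
im,d,p,r=wlook('w8')
from hand import *; hand('w8'); run('w8')
E
```

```text
t: 17.35
tcp_pos: [0.512, -0.0853, 0.1204]
orientation: [0.0, 1.0, 0.0, -0.0]
wrist_force: [-0.5, -0.2, -2.5]
opening: 0.364
gripper_force: 45.0
tcp [ 0.512  -0.0853  0.1204] hand top z 0.1282 rel 0.0079
  z 0.12724535318396468 pix [257.6 274.3] fit [ 0.5133 -0.086 ] r 0.0161 encl 0.5133 -0.086 0.0171
  mean top [ 0.5137 -0.086   0.1273] mid [ 0.51255139 -0.08602413  0.12680884] ext [0.03079338 0.03170994 0.00512346]
brass top
  z 0.05 pix [257.2 252.9] fit [ 0.4762 -0.0861] r 0.0367 encl 0.4761 -0.086 0.0454
 z [0.0829 0.1148 0.1279]
base
  z 0.02 pix [186.8 195.7] fit [ 0.5127 -0.0282] r 0.0353 encl 0.5128 -0.0282 0.0364
pin
  z 0.063 pix [164.6 328. ] fit [0.4168 0.0645] r 0.1153 encl 0.3884 0.0583 0.1744
  z 0.063 pix [171.9 218.6] fit [ 0.5134 -0.0286] r 0.0089 encl 0.5135 -0.0285 0.0095
  pin cloud [ 0.5199 -0.0493  0.1671]
```

Sleeve A fitted at TCP (0.5133, -0.0271). B sits 1.2 mm farther forward in the jaws, so I aim for TCP (0.512, -0.027).

```bash
python3 -m jog '[[1,0,-0.07,0,0,0,0],[1,0,-0.12,0,0,0,0],[1,0,-0.145,0,0,0,0],[1,0,-0.145,0,0,0,0],[1,0,-0.145,0,0,0,0],[1,0,-0.145,0,0,0,0]]'
python3 -c "
from h import *; go(.512,-.027,.107)"
```

```text
t: 18.0
tcp_pos: [0.5122, -0.0289, 0.121]
orientation: [0.001, 1.0, -0.001, 0.0]
wrist_force: [-0.8, -0.6, -1.8]
opening: 0.367
gripper_force: 45.1
at [ 0.5122 -0.0289  0.121 ] shift [-0.0006 -0.0049  0.0349] mm [-0.2 -1.9 14. ] turn [ 0.0003 -0.0001 -0.0007]
```

```bash
python3 -m jog '[[1,0,-0.001,0.01,0,0,0],[1,0,-0.001,0.02,0,0,0],[1,0,-0.001,0.028,0,0,0],[1,0,-0.001,0.028,0,0,0]]'
python3 -c "
from h import *; go(.512,-.027,.1015)"
```

```text
t: 18.4
tcp_pos: [0.5117, -0.0268, 0.1091]
orientation: [0.0, 1.0, 0.0, -0.001]
wrist_force: [0.6, 0.1, -1.3]
opening: 0.366
gripper_force: 45.1
at [ 0.5117 -0.0268  0.1091] shift [0.0008 0.0004 0.019 ] mm [0.3 0.2 7.6] turn [0.     0.0004 0.    ]
```

```bash
python3 -m jog '[[1,0.001,0,0.006,0,0,0],[1,0.001,0,0.012,0,0,0],[1,0.001,0,0.018,0,0,0],[1,0.001,0,0.018,0,0,0]]'
python3 -m jog '[[1,0,0,0.007,0,0,0],[1,0,0,0.014,0,0,0],[1,0,0,0.021,0,0,0],[1,0,0,0.028,0,0,0],[1,0,0,0.028,0,0,0]]'
```

```text
t: 18.8
tcp_pos: [0.5124, -0.0266, 0.1022]
orientation: [0.0, 1.0, 0.0, -0.0]
wrist_force: [-0.6, 0.1, -2.5]
opening: 0.37
gripper_force: 45.1
t: 19.3
tcp_pos: [0.5123, -0.0266, 0.0909]
orientation: [-0.0, 1.0, 0.0, -0.0]
wrist_force: [-0.1, 0.5, -2.3]
opening: 0.367
gripper_force: 45.1
```

```bash
python3 -m jog '[[1,0,0,0.004,0,0,0],[1,0,0,0.008,0,0,0],[1,0,0,0.012,0,0,0],[1,0,0,0.015,0,0,0],[1,0,0,0.015,0,0,0]]'
python3 -m jog '[[1,0,0,0.003,0,0,0],[1,0,0,0.005,0,0,0],[1,0,0,0.005,0,0,0]]'
```

```text
t: 19.8
tcp_pos: [0.5125, -0.0267, 0.0852]
orientation: [-0.0, 1.0, 0.0, -0.0]
wrist_force: [0.1, 0.1, -2.0]
opening: 0.369
gripper_force: 45.1
t: 20.1
tcp_pos: [0.5125, -0.0266, 0.0833]
orientation: [-0.0, 1.0, 0.0, -0.0]
wrist_force: [-1.0, 0.0, -2.0]
opening: 0.367
gripper_force: 45.1
```

```bash
python3 -m jog '[[1,0,0,0.002,0,0,0],[1,0,0,0.003,0,0,0],[1,0,0,0.003,0,0,0]]'
python3 -m jog '[[1,0,0,0.002,0,0,0],[1,0,0,0.003,0,0,0],[1,0,0,0.003,0,0,0]]'
```

```text
t: 20.4
tcp_pos: [0.5124, -0.0266, 0.0825]
orientation: [-0.0, 1.0, 0.0, -0.0]
wrist_force: [-1.9, 0.2, 4.0]
opening: 0.362
gripper_force: 45.7
t: 20.7
tcp_pos: [0.5125, -0.0266, 0.0821]
orientation: [-0.0, 1.0, 0.0, 0.0]
wrist_force: [-3.4, 0.5, 13.9]
opening: 0.365
gripper_force: 46.5
```

Sleeve B stopped with its origin at about 41 mm and the force rising from -2 to +14 N. That is the narrow spot, so it is a reject. I lift it and carry it to the red tray.

```bash
python3 -m jog '[[1,0,0,-0.02,0,0,0],[1,0,0,-0.06,0,0,0],[1,0,0,-0.11,0,0,0],[1,0,0,-0.15,0,0,0],[1,0,0,-0.155,0,0,0],[1,0,0,-0.155,0,0,0]]'
python3 -m jog '[[1,-0.02,-0.07,0,0,0,0],[1,-0.05,-0.17,0,0,0,0],[1,-0.09,-0.28,0,0,0,0],[1,-0.13,-0.39,0,0,0,0],[1,-0.17,-0.5,0,0,0,0],[1,-0.2,-0.6,0,0,0,0],[1,-0.22,-0.66,0,0,0,0],[1,-0.226,-0.67,0,0,0,0],[1,-0.226,-0.67,0,0,0,0]]'
python3 - <<'E'
from h import *
from wm import wcloud
im,d,p,r=wlook('w9'); from hand import *; hand('w9')
h=cv2.cvtColor(im,cv2.COLOR_BGR2HSV); C=wcloud(d,p,r)
m=cv2.inRange(h,(0,150,60),(6,255,255))|cv2.inRange(h,(174,150,60),(180,255,255))
m=(m>0)&(d>0)&(C[...,2]<.05); q=C[m&(C[...,2]>.012)][:,:2].astype(np.float32); print('red',cv2.minAreaRect(q),np.median(C[m][:,2]))
go(.4215,.2415,.047)
E
```

```text
t: 21.3
tcp_pos: [0.5128, -0.0267, 0.1431]
orientation: [0.0, 1.0, 0.0, 0.001]
wrist_force: [0.4, -0.4, -1.9]
opening: 0.364
gripper_force: 45.2
t: 22.2
tcp_pos: [0.4212, 0.2416, 0.1421]
orientation: [0.001, 1.0, 0.001, -0.001]
wrist_force: [-0.6, -1.7, -1.8]
opening: 0.368
gripper_force: 45.2
tcp [0.4212 0.2416 0.1421] hand top z 0.15 rel 0.0079
  z 0.14895825088386053 pix [257.  274.4] fit [0.4227 0.2409] r 0.0161 encl 0.4228 0.241 0.017
  mean top [0.423  0.2408 0.1491] mid [0.42193183 0.24081144 0.14898314] ext [0.03018686 0.03170478 0.00604111]
red ((0.42006900906562805, 0.24154576659202576), (0.12468612939119339, 0.12391570210456848), 1.9481176137924194) 0.003242336859583375
at [0.4218 0.2402 0.1423] shift [-0.0005 -0.0037  0.2381] mm [-0.2 -1.5 95.2] turn [ 0.0005  0.0003 -0.    ]
```

View pics/w9.png

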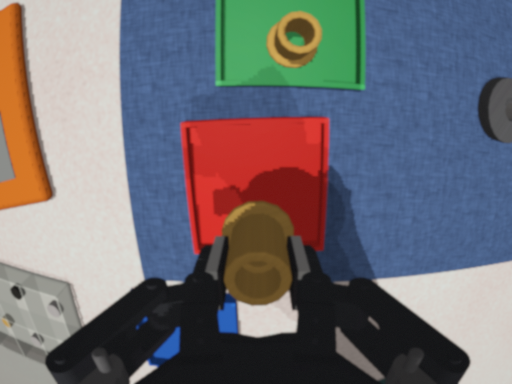

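Sleeve A stands upright in the green tray at (297,40). B is held at (257,265) over the red tray, which spans (182,118) to (328,250) with its centre measured at (0.420, 0.2415). I lower B.

```bash
python3 -m jog '[[1,0,0,0.06,0,0,0],[1,0,0,0.13,0,0,0],[1,0,0,0.19,0,0,0],[1,0,0,0.22,0,0,0],[1,0,0,0.23,0,0,0],[1,0,0,0.23,0,0,0]]'
python3 -m jog '[[1,0,0,0.005,0,0,0],[1,0,0,0.007,0,0,0],[1,0,0,0.007,0,0,0]]'
```

```text
t: 22.85
tcp_pos: [0.4225, 0.2402, 0.0508]
orientation: [0.0, 1.0, -0.001, -0.0]
wrist_force: [-0.2, -0.9, -1.8]
opening: 0.369
gripper_force: 45.2
t: 23.15
tcp_pos: [0.4224, 0.2416, 0.0487]
orientation: [-0.0, 1.0, 0.0, 0.001]
wrist_force: [-0.2, 0.8, -3.2]
opening: 0.364
gripper_force: 45.2
```

```bash
python3 -m jog '[[1,0,0,0.004,0,0,0],[1,0,0,0.007,0,0,0],[1,0,0,0.007,0,0,0]]'; python3 -m jog '[[1,0,0,0.001,0,0,0],[1,0,0,0.001,0,0,0]]'
```

```text
t: 23.45
tcp_pos: [0.4222, 0.2415, 0.0454]
orientation: [-0.0, 1.0, 0.0, 0.0]
wrist_force: [0.9, 0.2, -0.1]
opening: 0.367
gripper_force: 45.3
t: 23.65
tcp_pos: [0.4222, 0.2415, 0.0454]
orientation: [-0.0, 1.0, 0.0, 0.0]
wrist_force: [-0.4, 0.2, 4.2]
opening: 0.369
gripper_force: 45.9
```

Contact with the floor. I release and lift away.

```bash
python3 -m jog '[[0,0,0,0,0,0,0],[-0.3,0,0,0,0,0,0],[-0.3,0,0,0,0,0,0],[-0.3,0,0,0,0,0,0],[-0.3,0,0,-0.05,0,0,0],[-0.3,0,0,-0.15,0,0,0],[-0.3,0,0,-0.27,0,0,0],[-0.3,0,0,-0.35,0,0,0],[-0.3,0,0,-0.35,0,0,0],[-0.3,0,0,-0.35,0,0,0]]'
python3 - <<'E'
from h import *
im,d=arm.capture('scene'); w,_,p,r=wlook('w10')
cv2.imwrite('pics/end.png',np.hstack([cv2.resize(im,(400,300)),cv2.resize(w,(400,300))]))
E
```

```text
t: 24.65
tcp_pos: [0.4221, 0.2415, 0.1855]
orientation: [-0.001, 1.0, 0.0, 0.001]
wrist_force: [0.3, -0.5, -1.0]
opening: 0.648
gripper_force: 0.0
```

View pics/end.png

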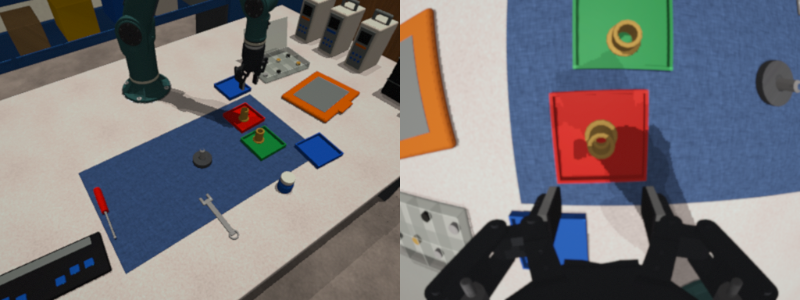

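Both sleeves stand upright, one in red (601,140) and one in green (625,37). The screwdriver, wrench and jar have not moved, and the gripper is clear.

```bash
python3 -c "
from bench import arm; print(arm.close_job())"
```

```text
the job is handed in; nothing more can be done
None
```

Job handed in at about 25 s: the sleeve nearer the gauge went fully home and stands in the green tray, the other stopped at about 41 mm and stands in the red tray, and the screwdriver, wrench and jar were not touched.

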